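# Switch on the bead steriliser at its guarded toggle

### The job

Switch the bead steriliser on at its low control box: using only the fingertips, tip the hinged guard right back by its tab until it stays up by itself, push the toggle beneath it all the way over towards the hinge, then nudge the guard forward from behind so that it drops shut over the toggle. Pick nothing up and leave the jars, the dish, the tub, the forceps and the scalpel where they are.

Things in the scene. Friction and masses are not known exactly. Their poses are not given: they have to be found in the camera images.
- control_box: Low white metal box fixed on the bench; top 60 mm above its origin, which is on the bench below the guarded switch. Frame: x from the guard's tab back to its hinge (away from the robot, turned up to 0.35 rad), y left, z up. The box spans x -55 to +75, y -70 to +70 mm. The guard sits in the middle of the top (y 0), the toggle beneath it; two 4 mm high pilot lamps at y +52.
- guard (a joint): Guard's angle, rad: 0 shut, grows as the tab is lifted and swings back, stop at 1.75 (leaning 10 degrees back past upright). Grey plastic cover, open below, 50 to 95 g, 3 mm walls, 60 mm wide (y -30 to +30 of control_box). It swings freely: left below about 0.9 it falls shut, left beyond about 1.2 it falls back and stays open at the stop.
- guard_hinge (a point): Middle of the guard's hinge pin, which runs along y at x +45, z 68 mm of control_box. Fixed.
- guard_roof (a point): Middle of the guard's outer roof (a flat plate 94 x 60 mm); moves with the guard. Shut: at x +1, z 113 mm of control_box, the roof level from x -46 to +48, the front wall at x -46 from z 65 up. Fully open: the roof stands nearly upright, its outside facing away from the robot, from about x +89, z 57 (bottom) to x +105, z 150 mm (top) of control_box; push here to close.
- guard_tab (a point): Middle of the free edge of the guard's thumb tab, 44 mm wide, 4 mm thick, which sticks out 15 mm from the foot of the guard's front wall, sloping up 62 degrees outwards. Shut: at x -60, y 0, z 100 mm of control_box (tab's root at x -45, z 72), 5 mm ahead of the box's front face, with free space in front; fingers leaning forward some 25 degrees or more get under it. Fully open: at about x +95, z 166. Moves with the guard.
- toggle (a joint): Toggle's angle, rad: 0 off (leaning 0.45 from upright towards the guard's tab; starts at 0 to 0.1), 0.9 on (leaning 0.45 towards the hinge). Pivot along y at x -8, z 65 mm of control_box. It stays where it is left; pushing its tip takes about 2 N.
- toggle_tip (a point): Near the end of the toggle, a bare steel lever 9 mm thick with a 13 mm ball end; this point is 41 mm from the pivot, at the ball's top, and moves with the toggle. Off: at x -26, z 102 mm of control_box; on: x +10, z 102. Hidden under the guard while that is shut.
- steriliser: White upright metal box, 130 x 130 x 166 mm, with a round well on top and a flap standing up behind to about 300 mm; fixed, to the left of the control box. Origin under its centre. Leave alone.
- jar_a: Squat glass culture jar with plantlets, 72 mm across, 85 mm high, loose, right of the control box. Origin: centre of its underside, z up. Leave standing.
- jar_b: Same kind of jar as jar_a, also right of the control box. Leave standing.
- dish: Round clear covered dish, 64 mm across, 16 mm high, loose. Origin: centre of its underside. Leave alone.
- tub: Square clear tub with white lid, 88 x 88 x 55 mm, loose. Origin: centre of its underside. Leave alone.
- forceps: Steel forceps lying flat, 135 mm long (x), 6 mm high, loose. Origin: middle, on the bench. Leave alone.
- scalpel: Steel scalpel lying flat, 140 mm long (x), 6 mm high, loose. Origin: middle of its handle, on the bench. Leave alone.
There are look-alikes about, which are no part of the job. Leave any brown look-alike of the jar_a alone.

How it is judged:
By the outcome, as a careful person would: the job done as asked, in the order asked, and still so for the second after the job is handed in, with the robot touching nothing.
It also fails if it takes over 51 s, if anything falls off the work surface, if the arm or the gripper's body presses on something with over 40 N, if the wrist force passes 120 N, or if a joint passes its speed limit or range.

### The arm

A 7-joint arm with a two-finger parallel gripper is mounted at the origin on the work surface. World frame = base frame: x ahead of the robot, y to its left, z up, the work surface at z = 0. Lengths are in m, angles in degrees, forces in N, time in s.
With the tool pointing down it reaches from about 0.35 to 0.775 m from the base axis. Payload 3.1 kg.
Tool frame: the origin (TCP) lies on the centre line of the jaws, within the pads' length; the fingertips stand 17 mm ahead of it and the grasp point (between the pads) lies 2 mm behind it (robot.tip_reach is the distance from the TCP to the fingertips, in m); z points along the fingers, y is the direction in which the jaws open and shut (so a half turn about z gives the same grasp; the last joint's range is limited). The gripper opens to 85 mm and grips with 20 to 120 N. Pads are 22 mm wide; open, the fingers measure 114 mm over their backs; the gripper's body (76 mm by 85 mm) begins 54 mm behind the grasp point. The pads swing forward as they close: fully open they stand 13 mm farther back than shut.
Start: joints at [-76.186, 17.813, 0.802, 86.603, -0.252, 75.585, -1.558], TCP at [0.153, 0.528, 0.248] pointing down, gripper open.
Joint ranges: [-154.91, 154.91], [-16.99, 109.72], [-72.82, 74.43], [7.12, 147.25], [-82.49, 262.49], [11.32, 116.49], [-174.64, 174.64]. Speed limits (degrees/s): [159.86, 159.86, 180, 180, 180, 180, 180].

### API

Orientations are given as [roll, pitch, yaw] about the fixed x, y, z axes, in that order (R = Rz(yaw) Ry(pitch) Rx(roll)).
In Python, from station import robot, fingers, vision, workorder, recognise gives the robot as it stands. Calls block until the motion is done:
- robot.move_to(position, orientation): joint-space move of the TCP to a pose.
- robot.line_to(position, orientation=None, velocity=0.15, f_stop=None): straight line of the TCP; orientation=None keeps the orientation; velocity is the mean speed in m/s. With f_stop (N) it stops when the force on the tool has changed by that much, and returns True; else False.
- robot.move_j(angles): joint-space move.
- fingers.gripper_to(opening, force=None): opening from 0.0 (shut) to 1.0 (fully open); force is the grip in N (None keeps the last); returns when the fingers have stopped.
- robot.pause(seconds).
- robot.inverse_kinematics(position, orientation): joint angles nearest the present ones, or None.
- vision.grab_frame(name): name is "scene" or "side" or "wrist"; returns the picture (400x640x3 uint8, red, green, blue); there is no depth.
- vision.calibration(name): a dict with "mtx" (3x3 intrinsics, pixels), "extrinsics" (4x4, takes a point from world to camera coordinates); the wrist camera has in their place "T_tool_cam" (4x4, takes a point from camera to tool coordinates, whose origin is the TCP and whose axes are the flange's). Camera axes: x right, y up, looking along -z (the intrinsics and any distortion apply to the point x, -y, -z); pixel columns grow to the right and rows downward; lengths in m; the calibration is good to about 2 mm. The wrist camera is an equidistant fisheye: a pixel r from the principal point sees the ray r / f radians off the axis. A picture is of the moment at which its call begins: read the wrist's pose just before it. calibration takes no time and is no camera call.
A pose or a line that the arm cannot do raises robot.PlanningError and nothing moves.
- workorder.close_job(): hands the job in, once; it reports no verdict.
Trained networks look in the newest picture that a camera, given by its name, has taken for a name from the list of things; names that differ only in an ending like _2 or _b are one class to them, and where a whole thing is asked for, a point or a joint stands for the part that bears it (a point fixed in the world has none). Each returns a list of dicts, best first, with "p" (0 to 1); they miss things now and then, are a little off and sometimes report something else, mostly with a low value. They report only what shows in the picture. A call takes as long as a camera call. They do not tell look-alikes from the thing itself.
- recognise(label, camera): "rect" ([centre column, centre row, width, height] in pixels, round what is visible of it).
Readings, each from a call of its own:
- robot.current_time_s(): time.
- robot.current_joint_positions(): joint angles.
- robot.current_dq(): joint speeds.
- robot.current_joint_torque(): joint torques, N m.
- robot.current_tool_pos(): TCP position.
- robot.current_eef_rot(): TCP orientation.
- robot.current_contact_force(): force on the tool from outside, world axes, zero at the start.
- robot.current_torque(): the same for the moment, N m.
- robot.current_finger_gap(): opening from 0.0 (shut) to 1.0 (fully open).
Only numpy, scipy, OpenCV 4.12 (cv2) and the standard library are available. Lean on these libraries where they do the work, as an engineer would, in place of code of your own. Each camera call takes 0.05 s, during which the arm holds its last target. There are 200 camera calls.

## Working session

There is one attempt and no reset: what is moved stays moved. The work goes in short steps, each a Python script; the robot and the scene stay as the last script left them, time stands still between calls to the robot, and variables do not carry over. Pictures are saved under pics/ and viewed, about 8 in all and at most 12, crops included, and the job is handed in when it is done.

```bash
ls; mkdir -p pics
python3 - <<'E'
from station import robot, fingers, vision, workorder, recognise
import cv2,numpy as np
np.set_printoptions(precision=4,suppress=True)
for c in ("scene","side"):
    im=vision.grab_frame(c); cv2.imwrite(f"pics/{c}0.png",im[:,:,::-1])
    k=vision.calibration(c); print(c,k)
    for l in ("control_box","guard","guard_tab","guard_roof","steriliser","jar_a","tub"):
        print(l,[(np.round(d["rect"]).tolist(),round(d["p"],2)) for d in recognise(l,c)][:4])
print(robot.current_time_s(),robot.current_eef_rot(),robot.tip_reach)
E
```

```text
pics
scene {'mtx': array([[406.157 ,   0.    , 317.0064],
       [  0.    , 406.157 , 189.1148],
       [  0.    ,   0.    ,   1.    ]]), 'extrinsics': array([[ 0.7211,  0.6928, -0.0006, -0.4024],
       [-0.5809,  0.6051,  0.5445,  0.2505],
       [ 0.3776, -0.3923,  0.8388, -1.1523],
       [ 0.    ,  0.    ,  0.    ,  1.    ]])}
control_box [([317.0, 215.0, 79.0, 83.0], 0.56)]
guard [([315.0, 198.0, 51.0, 47.0], 0.96)]
guard_tab [([314.0, 198.0, 49.0, 54.0], 0.57)]
guard_roof [([314.0, 197.0, 52.0, 50.0], 0.56)]
steriliser [([419.0, 134.0, 114.0, 118.0], 0.67)]
jar_a [([291.0, 286.0, 37.0, 49.0], 0.97), ([259.0, 364.0, 41.0, 53.0], 0.88), ([253.0, 252.0, 38.0, 49.0], 0.81), ([172.0, 239.0, 43.0, 46.0], 0.63)]
tub [([212.0, 312.0, 56.0, 64.0], 0.78), ([314.0, 197.0, 52.0, 50.0], 0.72)]
side {'mtx': array([[402.636 ,   0.    , 317.1312],
       [  0.    , 402.636 , 209.222 ],
       [  0.    ,   0.    ,   1.    ]]), 'extrinsics': array([[-0.9995, -0.0251, -0.0173,  0.5471],
       [ 0.0063, -0.7265,  0.6872, -0.0731],
       [-0.0298,  0.6867,  0.7263, -1.0147],
       [ 0.    ,  0.    ,  0.    ,  1.    ]])}
control_box [([318.0, 229.0, 52.0, 59.0], 0.72)]
guard []
guard_tab [([320.0, 214.0, 47.0, 31.0], 0.74), ([317.0, 226.0, 54.0, 58.0], 0.54)]
guard_roof []
steriliser [([283.0, 289.0, 102.0, 143.0], 0.74)]
jar_a [([271.0, 152.0, 25.0, 34.0], 0.84), ([326.0, 181.0, 25.0, 37.0], 0.76), ([289.0, 181.0, 28.0, 37.0], 0.73), ([377.0, 160.0, 26.0, 37.0], 0.73)]
tub [([315.0, 155.0, 37.0, 34.0], 0.79)]
0.8 [179.9956   0.0005 163.7977] 0.017
```

Run:
```python
import cv2,numpy as np
a=cv2.imread("pics/scene0.png")[80:280,220:500]; b=cv2.imread("pics/side0.png")[140:340,220:420]
cv2.imwrite("pics/c0.png",cv2.resize(np.hstack([a[:, :200],b]),None,fx=2,fy=3)) if 0 else None
cv2.imwrite("pics/c0.png",np.vstack([cv2.resize(a[60:190,30:170],None,fx=5,fy=4.6)[:598]]))
cv2.imwrite("pics/c1.png",cv2.resize(b[20:140,30:170],None,fx=5,fy=5))
```

```text
(no output)
```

View pics/scene0.png

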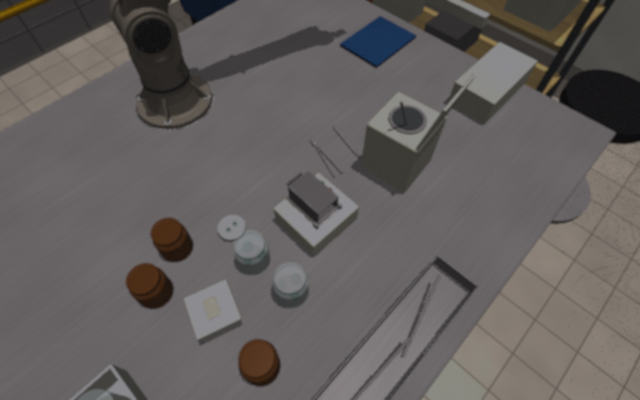

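View pics/c0.png

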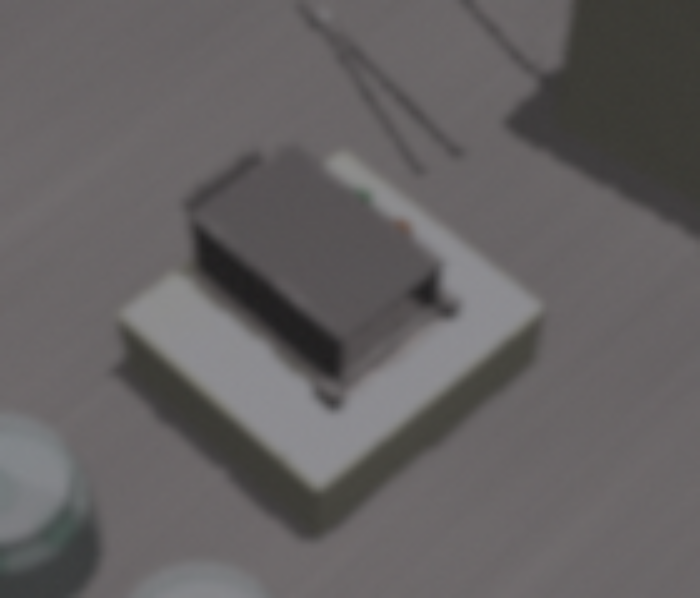

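View pics/c1.png

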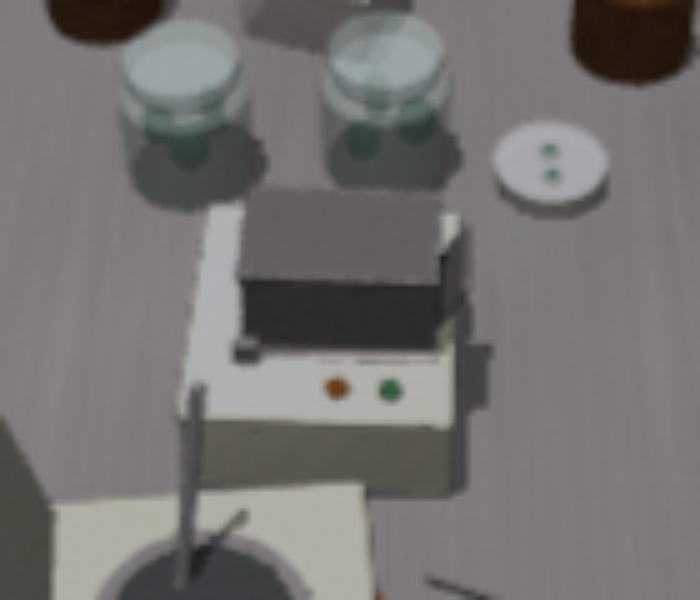

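The box shows clearly in both cameras (scene: top corners about (274,208), (314,246), (359,206), (319,173)) and its tab faces the robot. I'll fit its pose from the corners in both views.

```bash
cat > h.py <<'E'
import numpy as np, cv2, json, os
from scipy.spatial.transform import Rotation as Ro
from station import robot, fingers, vision, workorder, recognise
np.set_printoptions(precision=3,suppress=True)
def proj(c,P):
    k=vision.calibration(c); P=np.atleast_2d(P); E=k["extrinsics"]
    q=P@E[:3,:3].T+E[:3,3]; m=k["mtx"]
    return np.c_[m[0,0]*q[:,0]/-q[:,2]+m[0,2], m[1,1]*-q[:,1]/-q[:,2]+m[1,2]]
def b2w(p,b):
    c,s=np.cos(b[2]),np.sin(b[2]); p=np.atleast_2d(np.array(p,float))/1000
    return np.c_[b[0]+c*p[:,0]-s*p[:,1], b[1]+s*p[:,0]+c*p[:,1], p[:,2]]
B=json.load(open("box.json")) if os.path.exists("box.json") else None
def ori(a,flip=False):                 # lean a (deg): tips forward along box x; jaws along box y
    z=np.array([np.sin(np.radians(a)),0,-np.cos(np.radians(a))]); y=np.array([0,-1.,0])*(-1 if flip else 1)
    R=Ro.from_euler('z',B[2]).as_matrix()@np.c_[np.cross(y,z),y,z]
    return Ro.from_matrix(R).as_euler('xyz',degrees=True)
def tcp(x,z,a,y=0,off=0):
    """TCP for the tip-end centre line at box (x,z) mm; off=+11 -> front corner there, -11 -> rear corner"""
    s,c=np.sin(np.radians(a)),np.cos(np.radians(a)); L=robot.tip_reach*1000
    return b2w([x-L*s-off*c, y, z+L*c-off*s],B)[0]
E
python3 - <<'E'
from h import *
from scipy.optimize import least_squares
top=[(-55,-70,60),(75,-70,60),(75,70,60),(-55,70,60)]; roof=[(-46,-30,113),(48,-30,113),(48,30,113),(-46,30,113)]
obs={"scene":[(274,208.5),(313.6,246.1),(358.6,206.3),(319,173),(288,184.6),(318,215),(337.6,197),(310,171.5)],
"side":[(342.4,202.6),(292,200.6),(286,243.6),(340.6,243.6),(338,199),(299.6,197.6),(298,215.6),(338,216)]}
P=np.array(top+roof)
f=lambda b,cs=("scene","side"):np.concatenate([(proj(c,b2w(P,b))-obs[c]).ravel() for c in cs])
for cs in (("scene",),("side",),("scene","side")):
    r=least_squares(f,[.55,.0,.1],args=(cs,),loss="soft_l1"); print(cs,r.x,np.abs(f(r.x,cs)).max())
print(f(r.x).reshape(-1,2))
json.dump(r.x.tolist(),open("box.json","w"))
import h; h.B=r.x.tolist()
for n,p,a in [("pre",(-100,70),45),("lift",(-60,85),45),("open",(75,165),45),("tog",(0,95),30),("back",(125,130),0),("hi",(125,230),0),("push",(40,130),0)]:
    for fl in (False,True):
        print(n,fl,robot.inverse_kinematics(tcp(*p,a),ori(a,fl)))
E
```

```text
('scene',) [ 0.546  0.    -0.047] 1.7741126466162314
('side',) [ 0.541  0.003 -0.03 ] 1.4325026851855682
('scene', 'side') [ 0.543  0.002 -0.042] 2.2104110925947396
[[-1.589 -1.839]
 [-0.522 -0.386]
 [ 0.628 -0.809]
 [-0.671 -2.21 ]
 [-0.728  0.716]
 [ 0.016 -1.76 ]
 [ 1.206 -1.128]
 [-2.023 -2.109]
 [-0.802 -0.813]
 [-0.872 -0.607]
 [-1.514 -1.148]
 [-0.521  1.175]
 [ 0.012 -0.939]
 [-0.597 -0.905]
 [-1.534 -0.607]
 [-0.806  0.529]]
pre False None
pre True None
lift False None
lift True None
open False None
open True [ 33.444  11.306 -41.196 126.002  90.11   12.013  -1.607]
tog False [-26.2     9.404  24.205 128.558  -4.423  12.994 -91.658]
tog True [-17.796   9.14   14.893 128.29    3.134  13.039  81.033]
back False [-27.532  41.965  46.887  75.55  -30.339  75.108 -72.915]
back True [-20.224  38.236  32.551  75.209 -20.459  72.309 100.478]
hi False [-26.339  38.11   47.64   66.436 -27.197  86.18  -75.982]
hi True [-21.003  35.403  36.231  66.172 -20.125  84.365  99.511]
push False [-33.465  31.815  46.897  91.132 -24.555  67.855 -73.849]
push True [-26.869  29.002  36.198  90.885 -18.248  66.127 100.959]
```

Run:
```python
from h import *
def R2(a,az,rl):
    # lean a toward azimuth az (box), roll rl about tool z
    return Ro.from_matrix(Ro.from_euler('z',B[2]).as_matrix()@(Ro.from_euler('z',az,degrees=True)*Ro.from_euler('y',180-a,degrees=True)*Ro.from_euler('z',rl,degrees=True)).as_matrix())
for p in [(-75,85),(-60,90),(0,150),(60,165)]:
  for a in (25,30,35,40,45):
    ok=[]
    for az in (-60,-30,0,30,60):
      for rl in range(0,360,45):
        R=R2(a,az,rl); P=b2w([*p[:1],0,p[1]],B)[0]-R.as_matrix()[:,2]*robot.tip_reach
        if robot.inverse_kinematics(P,R.as_euler('xyz',degrees=True)) is not None: ok.append((az,rl))
    print(p,a,ok)
print(robot.tip_reach)
```

```text
(-75, 85) 25 [(-60, 0), (-60, 45), (-60, 90), (-60, 135), (-60, 180), (-60, 225), (-60, 270), (-60, 315), (-30, 0), (-30, 45), (-30, 90), (-30, 135), (-30, 180), (-30, 225), (-30, 270), (-30, 315), (0, 0), (0, 45), (0, 90), (0, 135), (0, 180), (0, 225), (0, 270), (0, 315), (30, 0), (30, 45), (30, 90), (30, 135), (30, 180), (30, 225), (30, 270), (30, 315), (60, 0), (60, 45), (60, 90), (60, 135), (60, 180), (60, 225), (60, 270), (60, 315)]
(-75, 85) 30 [(-60, 0), (-60, 45), (-60, 90), (-60, 135), (-60, 180), (-60, 225), (-60, 270), (-60, 315), (-30, 0), (-30, 45), (-30, 90), (-30, 135), (-30, 180), (-30, 225), (-30, 270), (-30, 315), (0, 0), (0, 45), (0, 90), (0, 135), (0, 180), (0, 225), (0, 270), (0, 315), (30, 0), (30, 45), (30, 90), (30, 135), (30, 180), (30, 225), (30, 270), (30, 315), (60, 0), (60, 45), (60, 90), (60, 135), (60, 180), (60, 225), (60, 270), (60, 315)]
(-75, 85) 35 [(-60, 0), (-60, 45), (-60, 90), (-60, 135), (-60, 180), (-60, 225), (-60, 270), (-60, 315), (-30, 0), (-30, 45), (-30, 90), (-30, 135), (-30, 180), (-30, 225), (-30, 270), (-30, 315), (30, 0), (30, 45),
[... 6628 characters left out ...]
 270), (-30, 315), (0, 0), (0, 45), (0, 90), (0, 135), (0, 180), (0, 225), (0, 270), (0, 315), (30, 0), (30, 45), (30, 90), (30, 135), (30, 180), (30, 225), (30, 270), (30, 315), (60, 0), (60, 45), (60, 90), (60, 135), (60, 180), (60, 225), (60, 270), (60, 315)]
(60, 165) 45 [(-60, 0), (-60, 45), (-60, 90), (-60, 135), (-60, 180), (-60, 225), (-60, 270), (-60, 315), (-30, 0), (-30, 45), (-30, 90), (-30, 135), (-30, 180), (-30, 225), (-30, 270), (-30, 315), (0, 0), (0, 45), (0, 90), (0, 135), (0, 225), (0, 270), (0, 315), (30, 0), (30, 45), (30, 90), (30, 135), (30, 180), (30, 225), (30, 270), (30, 315), (60, 0), (60, 45), (60, 90), (60, 135), (60, 180), (60, 225), (60, 270), (60, 315)]
0.017
```

```bash
cat >> h.py <<'E'
def projw(P,pos,rpy):
    k=vision.calibration("wrist"); T=np.eye(4); T[:3,:3]=Ro.from_euler('xyz',rpy,degrees=True).as_matrix(); T[:3,3]=pos
    C=np.linalg.inv(T@k["T_tool_cam"]); q=np.atleast_2d(P)@C[:3,:3].T+C[:3,3]; q=q*[1,-1,-1]
    m=k["mtx"]; rho=np.hypot(q[:,0],q[:,1]); th=np.arctan2(rho,q[:,2])
    return np.c_[m[0,0]*th*q[:,0]/rho+m[0,2], m[1,1]*th*q[:,1]/rho+m[1,2]]
E
python3 - <<'E'
from h import *
robot.line_to([0.12,0.42,0.42],velocity=0.3)
fingers.gripper_to(0.0)
robot.move_to([0.42,0.0,0.42],ori(0,True))
for c in ("wrist",):
    pos,rpy=robot.current_tool_pos(),robot.current_eef_rot()
    im=vision.grab_frame(c); cv2.imwrite("pics/w0.png",im[:,:,::-1])
    json.dump([list(pos),list(rpy)],open("w0.json","w"))
print({k:v for k,v in vision.calibration("wrist").items()},pos,rpy,robot.tip_reach)
top=[(-55,-70,60),(75,-70,60),(75,70,60),(-55,70,60)]; roof=[(-46,-30,113),(48,-30,113),(48,30,113),(-46,30,113)]
uv=projw(b2w(top+roof,B),pos,rpy);print(uv)
o=im[:,:,::-1].copy()
for u in uv: cv2.circle(o,(int(round(u[0])),int(round(u[1]))),2,(0,0,255),-1)
cv2.imwrite("pics/w0o.png",o)
print(robot.current_joint_positions())
print("lean",[(a,robot.inverse_kinematics(tcp(-90,80,a),ori(a,True))) for a in (30,32,34,36)])
E
```

```text
{'mtx': array([[309.707,   0.   , 314.022],
       [  0.   , 309.707, 194.073],
       [  0.   ,   0.   ,   1.   ]]), 'T_tool_cam': array([[ 0.   ,  0.952,  0.308,  0.078],
       [ 1.   , -0.   , -0.   , -0.   ],
       [-0.   ,  0.308, -0.952, -0.125],
       [ 0.   ,  0.   ,  0.   ,  1.   ]])} [0.42  0.001 0.42 ] [179.991  -0.01  177.746] 0.017
[[274.782 187.842]
 [277.924 257.267]
 [355.809 257.345]
 [359.912 188.076]
 [297.517 204.01 ]
 [298.552 259.263]
 [336.076 259.291]
 [337.984 204.102]]
[-58.219  -1.727  54.835  84.793   1.426  96.215  84.513]
lean [(30, array([ 56.699,   6.11 , -64.402, 138.56 ,  48.265,  13.113,  36.592])), (32, None), (34, None), (36, None)]
```

View pics/w0o.png

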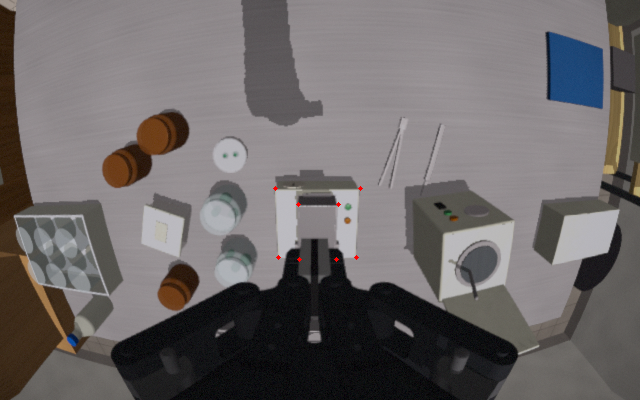

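Run:
```python
from h import *
robot.move_to([0.42,0.0,0.36],ori(0,False))
pos,rpy=robot.current_tool_pos(),robot.current_eef_rot()
im=vision.grab_frame("wrist"); cv2.imwrite("pics/w1.png",im[:,:,::-1])
json.dump([list(pos),list(rpy)],open("w1.json","w"))
top=[(-55,-70,60),(75,-70,60),(75,70,60),(-55,70,60)]; roof=[(-46,-30,113),(48,-30,113),(48,30,113),(-46,30,113),(-60,-22,100),(-60,22,100)]
uv=projw(b2w(top+roof,B),pos,rpy);print(uv)
x0,y0=(uv.min(0)-15).astype(int); x1,y1=(uv.max(0)+15).astype(int); s=min(800/(x1-x0),600/(y1-y0))
o=cv2.resize(im[y0:y1,x0:x1,::-1],None,fx=s,fy=s,interpolation=cv2.INTER_CUBIC)
for u in uv: cv2.drawMarker(o,tuple(int(v) for v in np.round((u+.5-[x0,y0])*s)),(0,0,255),0,8)
cv2.imwrite("pics/w1o.png",o[:600,:800]); print(x0,y0,s)
print(robot.current_joint_positions(),robot.current_time_s())
print("lean",[(a,robot.inverse_kinematics(tcp(-90,80,a),ori(a))) for a in (28,30,32,34,36)])
```

```text
[[360.108 106.6  ]
 [360.498  14.561]
 [257.268  15.133]
 [257.618 106.855]
 [333.307  99.766]
 [333.486  23.014]
 [282.5    23.332]
 [282.66   99.932]
 [326.074 110.874]
 [290.305 110.971]]
242 0 4.8
[-13.592  -0.11   11.275  92.159   0.023  87.939 -94.695] 7.0083
lean [(28, array([ -12.293,    1.488,    6.353,  138.636,   17.34 ,   12.701,
       -114.389])), (30, array([  56.699,    6.11 ,  -64.402,  138.56 ,   48.265,   13.113,
       -143.408])), (32, None), (34, None), (36, None)]
```

View pics/w1o.png

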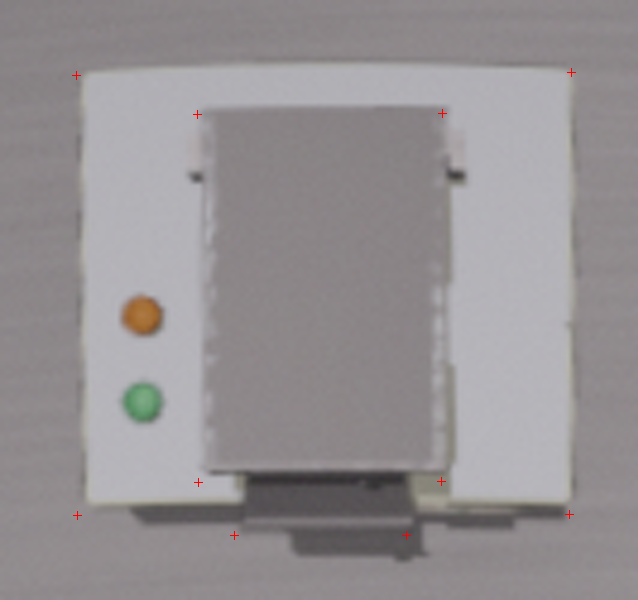

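```bash
cat >> h.py <<'E'
def rot(a,az=0,rl=0):
    """lean a deg towards box azimuth az, jaws across; rl spins about tool z (0: camera on robot side)"""
    z=Ro.from_euler('z',np.degrees(B[2])+az,degrees=True)
    return z*Ro.from_euler('y',180-a,degrees=True)*Ro.from_euler('z',rl,degrees=True)
def pose(p,a,az=0,rl=0):
    R=rot(a,az,rl); return b2w(p,B)[0]-R.as_matrix()[:,2]*robot.tip_reach, R.as_euler('xyz',degrees=True)
E
python3 - <<'E'
from h import *
from scipy.optimize import least_squares
P=np.array([(75,70,60),(75,-70,60),(-55,70,60),(-55,-70,60),(48,30,113),(48,-30,113),(-46,30,113),(-46,-30,113),(-60,22,100),(-60,-22,100)])
ob=np.array([(86,73),(573,70),(86,503),(571,503),(207,110),(442,107),(207,470),(437,470),(247,522),(413,522)])/4.8+[242,0]-.4
pos,rpy=json.load(open("w1.json"))
f=lambda b:(projw(b2w(P,b),pos,rpy)-ob).ravel()
r=least_squares(f,B); print(r.x,np.abs(r.fun).max()); print(r.fun.reshape(-1,2))
json.dump(r.x.tolist(),open("box.json","w"))
import h; h.B[:]=r.x.tolist()
q0=robot.current_joint_positions()
print("rot check",rot(0).as_euler('xyz',degrees=True),ori(0))
for az in (-45,-30,-20,20,30,45):
  for a in (36,40,44,48):
    fw=np.degrees(np.arctan(np.tan(np.radians(a))*np.cos(np.radians(az))))
    if fw<33: continue
    Q=[robot.inverse_kinematics(*pose(p,a,az,-az*k)) for p in [(-95,0,80),(-60,0,85),(-20,0,140),(60,0,160)] for k in (0,)]
    print(az,a,round(fw),[None if q is None else np.round(q) for q in Q][::3], sum(q is not None for q in Q))
E
```

```text
[ 0.545  0.    -0.041] 2.10835876463932
[[-1.086 -1.235]
 [ 0.657 -1.133]
 [-0.714  0.826]
 [ 0.812  0.548]
 [-0.858 -0.993]
 [ 1.16  -0.654]
 [-0.663  0.518]
 [ 2.108  0.349]
 [-1.387  0.791]
 [-0.168  0.688]]
rot check [180.      0.    177.659] [180.      0.     -2.341]
-45 44 34 [array([-33.,  16.,  -4., 134.,  67.,  50., -50.]), array([-24.,  19.,  -1., 112.,  59.,  51., -22.])] 4
-45 48 38 [array([-36.,  19.,  -5., 135.,  71.,  54., -56.]), array([-26.,  20.,  -1., 114.,  65.,  53., -29.])] 4
-30 40 36 [array([-28.,   8.,  -3., 141.,  76.,  37., -39.]), array([-18.,  13.,  -1., 117.,  58.,  37.,  -5.])] 4
-30 44 40 [array([-30.,  10.,  -4., 143.,  83.,  41., -50.]), array([-21.,  13.,  -0., 120.,  67.,  37., -16.])] 4
-30 48 44 [array([-32.,  13.,  -6., 144.,  89.,  46., -59.]), array([-23.,  14.,   0., 123.,  76.,  39., -27.])] 4
-20 36 34 [array([-22.,   4.,  -0., 142.,  76.,  25., -23.]), array([-12.,  11.,  -1., 118.,  46.,  29.,  18.])] 4
-20 40 38 [array([-23.,   5.,  -2., 145.,  89.,  29., -39.]), array([-15.,  10.,   0., 121.,  59.,  27.,   4.])] 4
-20 44 42 [array([  6.
[... 392 characters left out ...]
22.,  126.,  -80.,   23., -171.])] 2
20 48 46 [None, array([ -45.,   17.,   65.,  130.,  262.,   38., -156.])] 2
30 40 36 [array([  79.,   15.,  -64.,  142.,  -79.,   14., -148.]), array([ -40.,   21.,   65.,  121.,  -76.,   48., -169.])] 4
30 44 40 [array([  79.,   18.,  -62.,  144.,  261.,   17., -125.]), array([  -7.,   12.,   25.,  123.,  -76.,   35., -165.])] 3
30 48 44 [None, array([  52.,   17.,  -41.,  123.,  -73.,   21., -161.])] 3
45 44 34 [array([   7.,   15.,   26.,  138.,  -79.,   49., -130.]), array([  -2.,   19.,   27.,  115.,  -69.,   52., -157.])] 4
45 48 38 [array([  60.,   19.,  -31.,  138.,  -77.,   37., -127.]), array([  -1.,   20.,   29.,  117.,  -76.,   55., -149.])] 4
```

```bash
cat >> h.py <<'E'
H=np.array([45.,68.])
def gpt(p,th):                    # shut-frame guard point (x,z) -> position at angle th
    r=np.array(p)-H; c,s=np.cos(th),np.sin(th); return H+[c*r[0]+s*r[1], -s*r[0]+c*r[1]]
def spin(a,az):                   # spin that puts the jaw axis along box y as well as it can
    by=Ro.from_euler('z',B[2]).apply([0,1,0])
    return max(np.arange(-60,61,2),key=lambda r:abs(rot(a,az,r).as_matrix()[:,1]@by))
def front(a,az,rl):               # box-frame (mm) offset tip-centre -> middle of foremost end edge
    R=Ro.from_euler('z',-B[2])*rot(a,az,rl); v=R.as_matrix()[:,0]*11
    return v if v[0]>0 else -v
E
cat > open.py <<'E'
from h import *
import sys
a,az=44,-30; rl=spin(a,az); off=front(a,az,rl)
n=np.array([-.88,-.47]); mid=np.array([-52.5,86.])+2*n
def P(th,gap):
    c=gpt(mid+gap*n,th); return pose(np.array([c[0],0,c[1]])-off,a,az,rl)
pre=pose(np.array([-110,0,85])-off,a,az,rl)
via=pose(np.array([-110,0,190])-off,a,az,rl)
ths=np.r_[0:1.5:8j]
print("spin",rl,off)
if sys.argv[1]=="plan":
    for p in (via,pre,P(0,12),P(0,-1),P(.75,-1),P(1.5,-1)): print(np.round(robot.inverse_kinematics(*p)),p[0])
else:
    robot.move_to(*via); robot.line_to(*pre,velocity=.2); robot.line_to(*P(0,12),velocity=.1)
    for t in ths:
        s=robot.line_to(*P(t,-1),velocity=.08,f_stop=35); print(round(t,2),s,robot.current_contact_force())
        if s: sys.exit()
    robot.pause(.5)
    p=robot.current_tool_pos()
    robot.line_to(pose(np.array([-40,0,200])-off,a,az,rl)[0],velocity=.2)
    for c in ("scene","side","wrist"): cv2.imwrite(f"pics/o_{c}.png",vision.grab_frame(c)[:,:,::-1])
    print(robot.current_joint_positions(),robot.current_time_s())
    A=cv2.imread("pics/o_scene.png")[120:270,240:400]; S=cv2.imread("pics/o_side.png")[140:290,240:400]
    cv2.imwrite("pics/o.png",cv2.resize(np.hstack([A,S]),None,fx=2.5,fy=2.5,interpolation=cv2.INTER_CUBIC))
E
python3 open.py plan
```

```text
spin -22 [ 8.414 -0.1    7.085]
[-29.  -7.  -8. 138.  59.  48.   2.] [0.417 0.011 0.195]
[-31.   9.  -7. 145.  82.  42. -30.] [0.417 0.011 0.09 ]
[-28.  13.  -4. 141.  86.  40. -29.] [0.462 0.01  0.085]
[-27.  13.  -3. 139.  85.  39. -26.] [0.474 0.009 0.091]
[-22.   8.  -5. 131.  72.  40.  -5.] [0.512 0.007 0.153]
[-18.  12.  -4. 122.  68.  39.   5.] [0.583 0.005 0.173]
```

```bash
sed -i 's/-110,0,85/-95,0,85/;s/-110,0,190/-100,0,190/' open.py; python3 open.py go
```

```text
spin -22 [ 8.414 -0.1    7.085]
0.0 False [-2.793 -0.536  0.019]
0.21 False [-3.974 -0.196  0.71 ]
0.43 False [-5.55   0.598  3.567]
0.64 False [-5.01  -0.689  5.812]
0.86 False [-1.976  1.213  2.387]
1.07 False [-0.256 -0.305 -0.435]
1.29 False [-0.905  0.855 -0.764]
1.5 False [-0.128  0.57   0.036]
[-22.643  -0.511  -6.261 130.385  60.888  44.144   7.063] 14.175
```

View pics/o.png

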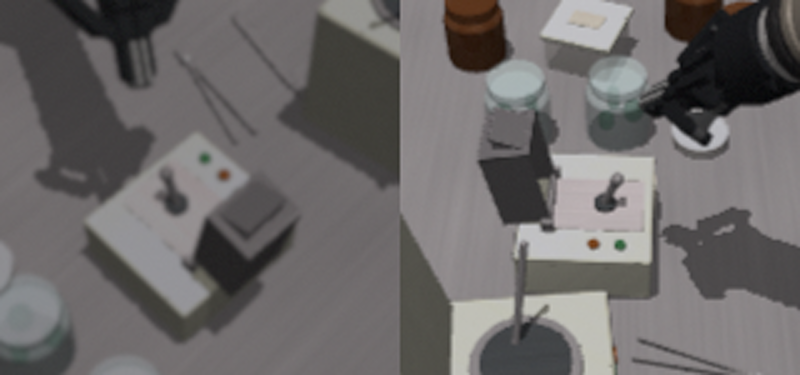

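The guard is fully open and standing by itself, and the toggle leans towards the robot (scene crop (168,185)). Next I push the toggle.

```bash
cat > tog.py <<'E'
from h import *
a,az=44,-30; rl=spin(a,az); off=front(a,az,rl)
T=lambda x,z: pose(np.array([x,0,z])-off,a,az,rl)
robot.line_to(*T(-60,150),velocity=.2); robot.line_to(*T(-50,96),velocity=.15)
for x,fs in ((-25,20),(-10,20),(-2,20),(7,14)):
    s=robot.line_to(*T(x,96),velocity=.05,f_stop=fs); print(x,s,robot.current_contact_force(),robot.current_tool_pos()-T(x,96)[0])
    if s: break
robot.line_to(*T(-45,105),velocity=.15); robot.line_to(*T(-60,200),velocity=.25)
for c in ("scene","side"): cv2.imwrite(f"pics/t_{c}.png",vision.grab_frame(c)[:,:,::-1])
A=cv2.imread("pics/t_scene.png")[120:270,240:400]; S=cv2.imread("pics/t_side.png")[140:290,240:400]
cv2.imwrite("pics/t.png",cv2.resize(np.hstack([A,S]),None,fx=2.5,fy=2.5,interpolation=cv2.INTER_CUBIC))
print(robot.current_time_s(),robot.current_joint_positions())
for b in ((-26,0,102),(10,0,102),(-8,0,65)): print(b,(proj("scene",b2w(b,B))[0]-[240,120])*2.5,(proj("side",b2w(b,B))[0]-[240,140])*2.5+[400,0])
E
python3 tog.py
```

```text
-25 False [-0.004  0.079  0.287] [-0. -0. -0.]
-10 False [ 0.122  0.007 -0.552] [ 0. -0.  0.]
-2 False [-1.634  1.09   0.279] [ 0. -0.  0.]
7 True [-3.771  1.433  4.019] [-0.005  0.    -0.002]
17.85 [-23.315  -2.651  -7.415 132.534  60.027  45.24    6.325]
(-26, 0, 102) [160.943 166.962] [620.368 173.617]
(10, 0, 102) [189.949 192.675] [582.544 172.253]
(-8, 0, 65) [175.948 202.327] [601.856 198.969]
```

View pics/t.png

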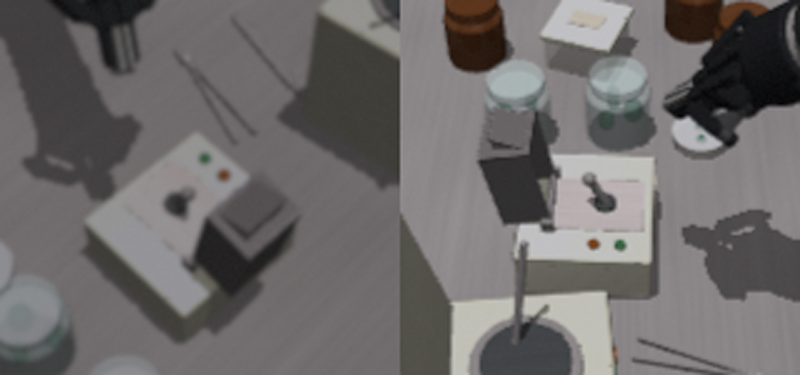

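The toggle now leans to the hinge, but I'll push once more against its stop and compare closely.

```bash
cat > tog2.py <<'E'
from h import *
a,az=44,-30; rl=spin(a,az); off=front(a,az,rl)
T=lambda x,z: pose(np.array([x,0,z])-off,a,az,rl)
robot.line_to(*T(-40,130),velocity=.3); robot.line_to(*T(-12,93),velocity=.2)
s=robot.line_to(*T(12,93),velocity=.04,f_stop=22); print(s,robot.current_contact_force(),robot.current_tool_pos()-T(0,93)[0])
robot.pause(.2);print(robot.current_contact_force(),robot.current_tool_pos()-T(0,93)[0])
robot.line_to(*T(-45,105),velocity=.2); robot.line_to(*T(-60,200),velocity=.3)
cv2.imwrite("pics/t2_side.png",vision.grab_frame("side")[:,:,::-1]); cv2.imwrite("pics/t2_scene.png",vision.grab_frame("scene")[:,:,::-1])
im=[]
for n in ("o","t","t2"):
    I=cv2.resize(cv2.imread(f"pics/{n}_side.png")[195:240,296:346],None,fx=5.2,fy=6,interpolation=cv2.INTER_CUBIC)
    for b in ((-26,0,102),(10,0,102),(-8,0,65)):
        u=(proj("side",b2w(b,B))[0]+.5-[296,195])*[5.2,6]; cv2.drawMarker(I,tuple(int(v) for v in u),(0,0,255),0,8)
    im.append(I)
cv2.imwrite("pics/t2.png",np.hstack(im)); print(robot.current_time_s())
E
python3 tog2.py
```

```text
True [-6.821  2.971  7.034] [ 0.002  0.    -0.001]
[-6.969  2.455  6.249] [ 0.002  0.    -0.001]
20.3417
```

View pics/t2.png

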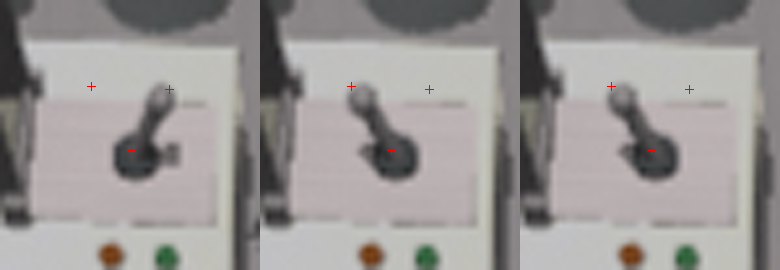

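The toggle is fully on: its tip sits near (360,97) in the crop, mirrored from the off position, and it didn't move under the 22 N push. Now I go round behind the guard and close it.

```bash
cat > close.py <<'E'
from h import *
V=lambda x,z: pose(np.array([x,0,z]),0,0,0)
p=robot.current_tool_pos(); robot.line_to([p[0],p[1],p[2]+.1],velocity=.25)
robot.move_to(*V(60,280)); print(robot.current_joint_positions())
robot.line_to(*V(130,270),velocity=.2); robot.line_to(*V(130,130),velocity=.2)
for x in (105,90,75,62,52,45):
    s=robot.line_to(*V(x,132),velocity=.07,f_stop=25); print(x,s,robot.current_contact_force())
    if s: break
robot.pause(.6)
robot.line_to(*V(60,280),velocity=.25)
p=b2w((-60,0,330),B)[0]; robot.move_to(p,V(0,0)[1]); robot.pause(.3)
for c in ("scene","side"): cv2.imwrite(f"pics/e_{c}.png",vision.grab_frame(c)[:,:,::-1])
A=cv2.imread("pics/e_scene.png")[120:320,200:400]; S=cv2.imread("pics/e_side.png")[120:320,230:430]
cv2.imwrite("pics/e.png",cv2.resize(np.hstack([A,S]),None,fx=2,fy=2,interpolation=cv2.INTER_CUBIC))
print(robot.current_time_s(),robot.current_contact_force())
E
python3 close.py
```

```text
[-20.005  24.976  28.777  72.81  -11.711  85.3    95.124]
105 False [-0.095  0.309  0.371]
90 False [ 0.966 -0.279 -0.688]
75 False [-0.104  0.404  0.419]
62 False [ 0.615 -0.011  0.359]
52 False [ 0.87  -0.295  0.458]
45 False [ 0.444 -0.764  0.293]
27.775 [-0.395 -0.178 -0.22 ]
```

View pics/e.png

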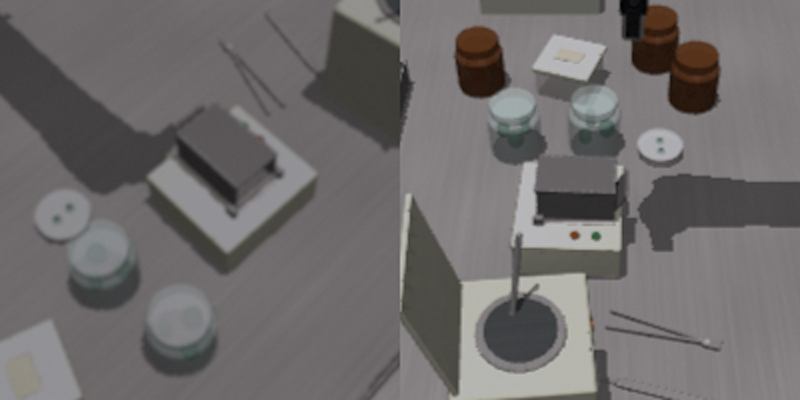

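Run:
```python
from h import *
for c in ("scene","side"):
    d=np.abs(cv2.imread(f"pics/{c}0.png").astype(int)-cv2.imread(f"pics/e_{c}.png")).max(2)
    print(c,[(l,np.round(np.array(recognise(l,c)[0]["rect"]))) for l in ("guard_tab","dish","tub","forceps") if recognise(l,c)])
workorder.close_job()
```

```text
scene [('guard_tab', array([313., 198.,  52.,  50.])), ('dish', array([232., 228.,  29.,  25.])), ('tub', array([212., 311.,  55.,  65.])), ('forceps', array([326., 156.,  34.,  37.]))]
side [('guard_tab', array([321., 213.,  48.,  33.])), ('dish', array([360., 196.,  24.,  24.])), ('tub', array([316., 154.,  37.,  30.])), ('forceps', array([359., 288.,  61.,  18.]))]
the job is handed in; nothing more can be done
```

The steriliser is switched on and the job is handed in, at about 28 s of the 51 s allowed. With the fingers shut, I did the three steps in order:

1. **Guard opened:** I tipped it back by its tab, and it stayed up by itself. Contact forces read at each step stayed below about 8 N.
2. **Toggle on:** I pushed it towards the hinge. It hit its stop at about the expected place, and a second push to 22 N did not move it; the close-up showed it on.
3. **Guard shut:** I nudged it from behind until it dropped over the toggle, then moved the arm clear, with contact force near zero.

- **Last checks:** The final scene and side pictures show the guard shut, with its tab within about 1 px of where it started. The tub is also within about 1 px in both views. The jars, dish and forceps look undisturbed by eye, but I had no earlier numbers for the dish and forceps.
- **Not checked:** I didn't measure the scalpel separately. The toggle can't be seen under the shut guard, so its final state rests on the pictures taken before closing.
- **Disagreement:** The cameras' estimates of the box position differed by up to 5 mm. The wrist view I used left up to 2 px of error. The contacts came where planned all the same.

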